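# Fresh cell for the microscope lamp

### The arm

A 6-joint arm with a two-finger parallel gripper is mounted at the origin on the work surface. World frame = base frame: x ahead of the robot, y to its left, z up, the work surface at z = 0. Lengths are in m, angles in rad, forces in N, time in s.
With the tool pointing down it reaches from about 0.375 to 0.9 m from the base axis. Payload 3.1 kg.
Tool frame: the origin (TCP) lies between the finger pads; the fingertips stand 25 mm ahead of it and the grasp point (between the pads) lies 6 mm ahead of it; y points along the fingers, x is the direction in which the jaws open and shut, and the axes are right-handed (so a half turn about y gives the same grasp; the last joint's range is limited). The gripper opens to 87 mm and grips with 3 to 60 N. Pads are 19 mm wide; open, the fingers measure 117 mm over their backs; the gripper's body (75 mm by 190 mm) begins 51 mm behind the grasp point.
Start: joints at [-1.52, 0.527, 1.433, -0, 1.181, -0.178], TCP at [0.142, -0.609, 0.248] pointing down, gripper open.
Joint ranges: [-3.08, 3.08], [-0.75, 2.2], [0.22, 2.44], [-1.43, 4.57], [0, 2.65], [-2.85, 2.85]. Speed limits (rad/s): [2.79, 2.79, 3.14, 3.14, 3.14, 3.14].

### API

Orientations are given as a unit quaternion [x, y, z, w].
In Python, from rig import robot gives the robot as it stands.
- The arm moves only by the tool carry_out, never from a script. Its argument "moves" is a list of rows, each a list of 7 numbers: the opening, from 0 (shut) to 1 (fully open), then the shift along the tool's x, y, z in cm, then the turn, a rotation vector about the tool's x, y, z in rad. In form: [[grip, x, y, z, rx, ry, rz], ...]. A call has 1 to 20 rows; each row is the pose to reach, as a shift and turn from the pose commanded when the call began, along the tool's axes at that moment; what a row does not reach only later rows make up. A row lasts 1/10 s, in which the tool goes at most 50 mm and 8.59 degrees, less where a joint would pass 70% of its speed; a pose out of reach is approached as far as the arm can. A call with a gripper value outside its range is refused whole. The fingers move at their own pace and stop on an object; "force" is the grip in N (left out, the last holds). Time passes only in rows, so rows that repeat a pose let the fingers close. It gives the time, the measured TCP pose, the force and the opening at its end, in the units of the state.
- robot.get_obs(): the state, without advancing time (a new reading comes with each control period).
- robot.camera(name): name is "scene" or "top" or "wrist"; returns the picture (480x640x3 uint8, red, green, blue); there is no depth.
- robot.camera_params(name): a dict with "fx", "fy", "cx", "cy" (pixels), "extrinsics" (4x4, takes a point from camera to world coordinates); the wrist camera has in their place "mount" (4x4, takes a point from camera to tool coordinates, whose origin is the TCP and whose axes are the tool frame's). Camera axes: x right, y down, z forward; pixel columns grow to the right and rows downward; lengths in m; the calibration is good to about 2 mm. The wrist camera is an equidistant fisheye: a pixel r from the principal point sees the ray r / f radians off the axis. A picture is of the moment at which its call begins: read the wrist's pose just before it. camera_params takes no time and is no camera call.
- robot.hand_in(): hands the job in, once; it reports no verdict.
The state is a dict: "time": time; "q": joint angles; "joint_velocities": joint speeds; "joint_torque": joint torques, N m; "position": TCP position; "tool_rot": TCP orientation; "ft_force": force on the tool from outside, world axes, zero at the start; "moment": the same for the moment, N m; "grip_width": finger opening in m.
Only numpy, scipy, OpenCV 4.12 (cv2) and the standard library are available. Lean on these libraries where they do the work, as an engineer would, in place of code of your own. Each camera call takes 0.05 s, during which the arm holds its last target.

### The job

Load the blue cell into the open bay of the grey lamp power pack: its flat end goes against the brass spring plate, and its steel button end is pressed down until it is held under the nose of the red catch. Let go of it so that it lies level in the bay, and leave the orange cell lying in the wooden caddy.

Things in the scene. Friction and masses are not known exactly. Their poses are not given: they have to be found in the camera images.
- cell_mid (a point): Centre of the blue cell (white ring near its button end): cylinder 32 mm across, 70 mm long in all (66 mm can, then a steel button 12 mm across, 4 mm long), about 0.14 kg. The point is on the axis, half-way along the 70 mm; x runs along the axis from flat end to button. It starts lying level in one of the two rests of a wooden caddy, axis 36 mm above the table.
- cell_button (a point): Tip of the blue cell's steel button, on its axis, 35 mm from its centre towards +x of the cell.
- spare_mid (a point): Centre of the orange cell, same size and shape, lying in the caddy's other rest, parallel, 85 mm away. Caddy: fixed, base plate 10 mm thick; each rest is two wooden Vs, 20 to 28 mm either side of its middle, up to 36 mm above the table and 26 mm to each side of the cell's axis; free for fingers between.
- holder: Fixed power pack. Origin on the table under the bay's middle, x from spring to red catch, z up. Loaded cell: centre x 0, y 0, z 40 mm. Base 16 mm thick; black Vs at |x| 21-29 mm, 40 mm high, |y| up to 26 mm, free for fingers between. Catch: wall, inner face x 35 mm, 34 mm wide; nose over the button out to x 32 mm, underside z 47 mm, sloping back up to the catch's top, z 56 mm.
- spring (a joint): Brass spring plate of the power pack, 32 mm wide, z 23 to 67 mm; face at holder x = -30 mm when free (0). Grows as pushed towards -x, up to 0.018 m; 3 N at first, 8.4 N fully in; 0.005 with the cell loaded. Room to lower a level cell past the nose needs 0.008 or more; let go, it slides the cell under the nose. White block behind it, 68 mm high.
Things that resemble listed ones, but are neither listed nor needed, are in the scene too. There is more than one size of the part that bears cell_mid; the job needs the middle-sized. There is more than one size of the holder; the job needs the smaller.

How it is judged:
At the end, for the whole second after the job is handed in: Blue cell at rest in the bay, button towards the red catch and under its nose: centre at most 3 mm short of or 5 mm past its loaded place along the bay, within 6 mm sideways, 5 mm in height, axis within 0.15 rad; orange cell within 30 mm of its start (x of cell_mid in the frame of holder between -0.003 and 0.005 m and y of cell_mid in the frame of holder between -0.006 and 0.006 m and z of cell_mid in the frame of holder between 0.035 and 0.045 m and x of cell_button in the frame of holder above 0.02 m and angle between the x axis of cell_mid and the x axis of holder, either way round below 0.15 rad and linear speed of cell below 0.02 m/s and distance of spare_mid from where it was at the start of the episode below 0.03 m); the robot touches nothing.
It fails at once if the orange cell is moved more than 30 mm (distance of spare_mid from where it was at the start of the episode above 0.03 m).
It also fails if it takes over 42 s, if anything falls off the work surface, if the arm or the gripper's body presses on something with over 40 N, if the wrist force passes 120 N, or if a joint passes its speed limit or range.

## Working session

There is one attempt and no reset: what is moved stays moved. The work goes in short steps, Python scripts to look and compute and a tool call to move; the robot and the scene stay as the last step left them, time stands still between calls to the robot, and variables do not carry over. Pictures are saved under pics/ and viewed, and the job is handed in when it is done.

Besides the shell and the picture viewer there is one more tool, called after "Request:" as a command line: name --pt "numbers of a row" for each row, then --argument value for the rest. carry_out: Moves the arm, as the interface text tells. Its arguments: {"type":"object","properties":{"moves":{"type":"array"},"force":{"type":"number"}},"required":["moves"]}

```bash
mkdir -p pics; ls; python3 - <<'E'
from rig import robot
import cv2,numpy as np
np.set_printoptions(precision=4,suppress=True)
print(robot.get_obs())
for n in ["scene","top","wrist"]:
    print(n,robot.camera_params(n))
    cv2.imwrite(f"pics/{n}0.png",robot.camera(n)[:,:,::-1])
E
```

```text
pics
{'time': 0.0, 'q': array([-1.5205,  0.5285,  1.4338, -0.    ,  1.1814, -0.1785]), 'joint_velocities': array([ 0.0003,  0.0001, -0.0007, -0.0009,  0.0012,  0.0012]), 'joint_torque': array([ -0.0004, -44.0049, -17.6591,   0.0632,   0.0582,  -0.0002]), 'position': array([ 0.1417, -0.608 ,  0.2466]), 'tool_rot': array([-0.5532,  0.4402, -0.4392,  0.5544]), 'ft_force': array([0.0994, 0.1335, 0.0988]), 'moment': array([-0.002 , -0.0476, -0.0219]), 'grip_width': 0.08706119193610887}
scene {'fx': 452.90722158448114, 'fy': 452.90722158448114, 'cx': 323.6223642347125, 'cy': 241.26091903293204, 'extrinsics': array([[-0.2277,  0.6762, -0.7006,  1.2251],
       [ 0.9737,  0.1557, -0.1662,  0.2049],
       [-0.0033, -0.7201, -0.6939,  0.6662],
       [ 0.    ,  0.    ,  0.    ,  1.    ]])}
top {'fx': 458.39677624922496, 'fy': 458.39677624922496, 'cx': 323.8242490128993, 'cy': 240.1677544703047, 'extrinsics': array([[-0.0097, -0.9911,  0.1327,  0.4527],
       [-0.9995,  0.0134,  0.027 ,  0.0495],
       [-0.0285, -0.1324, -0.9908,  1.0312],
       [ 0.    ,  0.    ,  0.    ,  1.    ]])}
wrist {'fx': 371.64829954431775, 'fy': 371.64829954431775, 'cx': 321.30418124827065, 'cy': 229.992868370564, 'mount': array([[ 1.    , -0.0013,  0.    , -0.0006],
       [-0.0004, -0.2883,  0.9575, -0.1359],
       [-0.0012, -0.9575, -0.2883,  0.0784],
       [ 0.    ,  0.    ,  0.    ,  1.    ]])}
```

View pics/scene0.png

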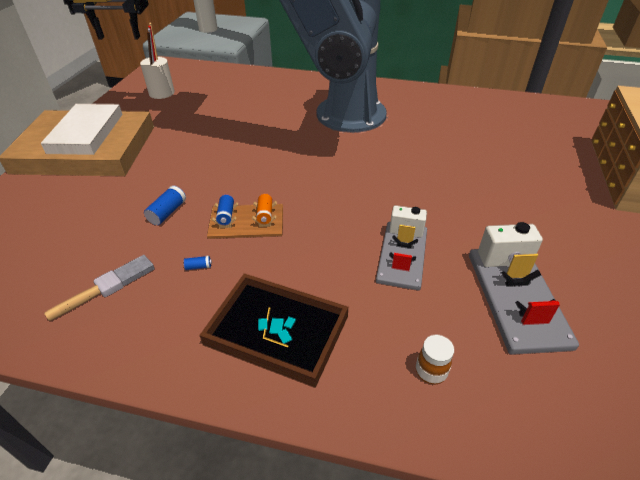

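View pics/top0.png

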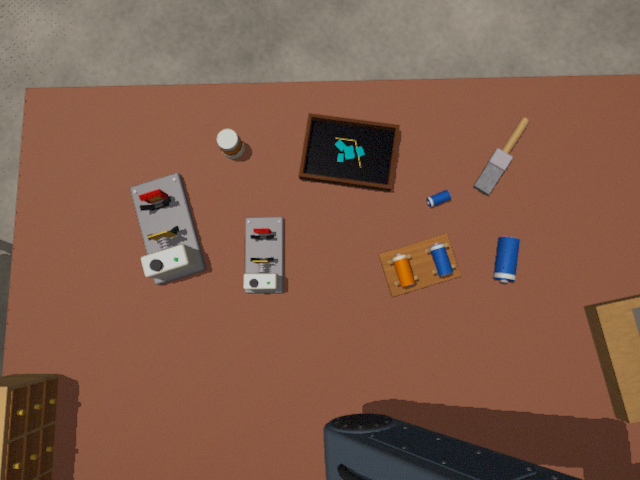

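View pics/wrist0.png

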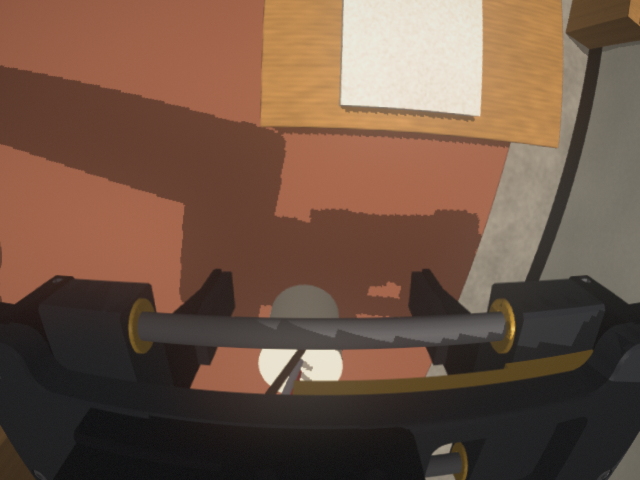

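Candidates for the blue cell in the top view are the one in the caddy (442,260), a large blue can (507,260) and a small blue one (438,199). For the holder they are the small pack (264,255) and the large pack (167,228). By description I choose the caddy cell and the small pack, and check both in close crops.

```bash
python3 - <<'E'
import cv2,numpy as np
t=cv2.imread("pics/top0.png");s=cv2.imread("pics/scene0.png")
def c(im,x,y,w,h,k): return cv2.resize(im[y:y+h,x:x+w],(w*k,h*k),interpolation=cv2.INTER_CUBIC)
a=np.vstack([np.hstack([c(t,370,225,100,75,4),c(t,225,210,100,75,4+0)]),np.hstack([c(s,200,180,100,70,4),c(s,365,200,100,70,4)])])
print(a.shape);cv2.imwrite("pics/crop0.png",a)
E
```

```text
(580, 800, 3)
```

View pics/crop0.png

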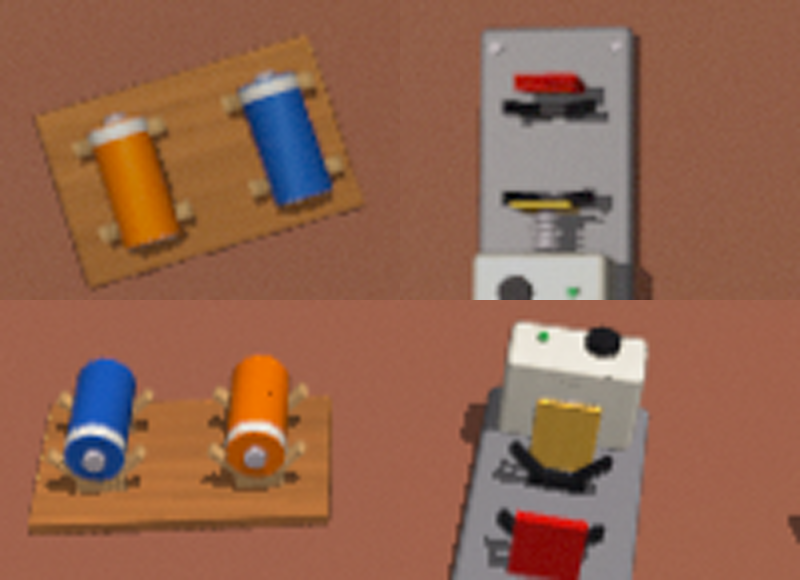

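```bash
cat > h.py <<'E'
import numpy as np,cv2
from scipy.spatial.transform import Rotation as R
np.set_printoptions(precision=4,suppress=True)
def ray(P,n,uv,pose=None):
    u,v=uv
    if n=="wrist":
        dx,dy=(u-P["cx"])/P["fx"],(v-P["cy"])/P["fy"];r=np.hypot(dx,dy)
        d=np.array([dx/r*np.sin(r),dy/r*np.sin(r),np.cos(r)])
        T=np.eye(4);T[:3,:3]=R.from_quat(pose[1]).as_matrix();T[:3,3]=pose[0];E=T@P["mount"]
    else:
        d=np.array([(u-P["cx"])/P["fx"],(v-P["cy"])/P["fy"],1]);E=P["extrinsics"]
    return E[:3,3],E[:3,:3]@d
def onz(P,n,uv,z,pose=None):
    o,d=ray(P,n,uv,pose);return o+d*(z-o[2])/d[2]
def tri(rays):
    A=np.zeros((3,3));b=np.zeros(3)
    for o,d in rays:
        d=d/np.linalg.norm(d);M=np.eye(3)-np.outer(d,d);A+=M;b+=M@o
    x=np.linalg.solve(A,b);return x,[np.linalg.norm(np.cross(x-o,d/np.linalg.norm(d))) for o,d in rays]
def hsv(im):return cv2.cvtColor(im,cv2.COLOR_BGR2HSV)
def big(m,box=None):
    m=m.astype(np.uint8)
    if box is not None:
        k=np.zeros_like(m);x0,y0,x1,y1=box;k[y0:y1,x0:x1]=1;m=m*k
    c,_=cv2.findContours(m,cv2.RETR_EXTERNAL,cv2.CHAIN_APPROX_NONE)
    return max(c,key=cv2.contourArea)
E
python3 - <<'E'
from h import *
from rig import robot
o=robot.get_obs();M=R.from_quat(o["tool_rot"]).as_matrix();print(M)
P=robot.camera_params("top");t=cv2.imread("pics/top0.png");H=hsv(t)
blue=(abs(H[...,0].astype(int)-112)<12)&(H[...,1]>140)&(H[...,2]>60)
org=(abs(H[...,0].astype(int)-14)<6)&(H[...,1]>215)&(H[...,2]>150)
red=((H[...,0]<5)|(H[...,0]>175))&(H[...,1]>220)&(H[...,2]>120)
yel=(abs(H[...,0].astype(int)-24)<6)&(H[...,1]>150)
for nm,m,box,z in [("blue",blue,(425,235,460,285),.045),("bigblue",blue,(490,225,530,290),.02),("small",blue,(420,185,460,210),.01),("orange",org,(385,245,420,295),.045),("red",red,(245,220,285,245),.05),("brass",yel,(245,250,285,270),.05),("redbig",red,(135,180,180,210),.05)]:
    r=cv2.minAreaRect(big(m,box));b=cv2.boxPoints(r)
    p=np.array([onz(P,"top",q,z)[:2] for q in b])
    print(nm,np.array(r[0]),onz(P,"top",r[0],z),np.linalg.norm(p[1]-p[0]),np.linalg.norm(p[2]-p[1]),p.tolist())
for q in [(245.5,218.5),(283,218),(283.5,292)]: print(onz(P,"top",q,.016))
# caddy corners at z 10
for q in [(379,254),(446,234.5),(461,277),(393,297)]: print(onz(P,"top",q,.010))
E
```

```text
[[ 0.2268 -0.0001  0.9739]
 [-0.9739  0.0017  0.2268]
 [-0.0017 -1.      0.0003]]
blue [441.5 261. ] [ 0.5363 -0.1755  0.045 ] 0.030059024458848733 0.05608119646593286 [[0.5585333466041671, -0.15315099771902962], [0.5680640643665852, -0.18165907324774244], [0.5143129687494382, -0.19765658296040972], [0.504882176421744, -0.1693590984456217]]
bigblue [506.715  254.6723] [ 0.5506 -0.3237  0.02  ] 0.07906696706312974 0.0446797099710584 [[0.5148234522319353, -0.29489848356156934], [0.5927029431076993, -0.30855023002470816], [0.5867354189176853, -0.3528296285994347], [0.5090661152198704, -0.3387686026657902]]
small [440.6509 197.0621] [ 0.6842 -0.1879  0.01  ] 0.040504776098233386 0.021399696239148617 [[0.686670097477541, -0.16547457368457158], [0.7018759573277263, -0.2030167994175318], [0.6817195363440096, -0.21020468452060737], [0.666575146896708, -0.17275915561426075]]
orange [403.7082 271.9662] [ 0.5138 -0.0941  0.045 ] 0.027358132948066934 0.055836349775329086 [[0.5368660481435766, -0.0735214172715459], [0.5447160809484244, -0.0997291341382804], [0.4908863533153721, -0.114563498943835
[... 291 characters left out ...]
8272213033]]
brass [260. 261.] [0.5407 0.2142 0.05  ] 0.030324712526844544 0.004322775335545538 [[0.5430063992560689, 0.22942244081541946], [0.5426347691199574, 0.19910000554254442], [0.5383120933534249, 0.19907066582487365], [0.5386797179990319, 0.22937542982610887]]
redbig [149.9459 194.8243] [0.6906 0.4602 0.05  ] 0.044781599273363365 0.01268781507999404 [[0.6901727622803433, 0.4837349793916979], [0.702991560320881, 0.44082728718766523], [0.6909799497548714, 0.436740495889513], [0.678189076686699, 0.47957845943220634]]
[0.6405 0.2537 0.016 ]
[0.6404 0.1687 0.016 ]
[0.4744 0.1672 0.016 ]
[ 0.5567 -0.0456  0.01  ]
[ 0.5986 -0.196   0.01  ]
[ 0.5034 -0.2246  0.01  ]
[ 0.4611 -0.0739  0.01  ]
```

The caddy's blue cell measures 30–32 mm across, against about 45 mm for the large can and 20 mm for the small one. Its button and white ring face away from the robot. The small pack has an approximately 31 mm catch and yaw of about 0. Next I move over the cell for a wrist look.

Request:
carry_out --pt "0.7 -33 0 48.6 0 -0.06 0" --pt "0.7 -33 0 48.6 0 -0.06 0" --pt "0.7 -33 0 48.6 0 -0.06 0" --pt "0.7 -33 0 48.6 0 -0.06 0" --pt "0.7 -33 0 48.6 0 -0.06 0" --pt "0.7 -33 0 48.6 0 -0.06 0" --pt "0.7 -33 0 48.6 0 -0.06 0" --pt "0.7 -33 0 48.6 0 -0.06 0" --pt "0.7 -33 5 48.6 0 -0.06 0" --pt "0.7 -33 5 48.6 0 -0.06 0" --pt "0.7 -33 5 48.6 0 -0.06 0" --pt "0.7 -33 5 48.6 0 -0.06 0" --pt "0.7 -33 5 48.6 0 -0.06 0" --pt "0.7 -33 5 48.6 0 -0.06 0" --pt "0.7 -33 5 48.6 0 -0.06 0" --pt "0.7 -33 5 48.6 0 -0.06 0" --force 35

```text
time: 1.75
position: [0.5396, -0.1784, 0.198]
tool_rot: [0.566, -0.423, 0.424, -0.566]
ft_force: [-0.5, 0.2, -0.5]
grip_width: 0.0608
```

```bash
python3 - <<'E'
from h import *
from rig import robot
import pickle
o=robot.get_obs();pickle.dump((o["position"],o["tool_rot"]),open("w1.pkl","wb"))
w=robot.camera("wrist")[:,:,::-1];cv2.imwrite("pics/w1.png",w)
print(o["time"],o["position"],R.from_quat(o["tool_rot"]).as_matrix(),o["q"])
E
```

```text
1.75 [ 0.5396 -0.1784  0.198 ] [[ 0.2828  0.0003  0.9592]
 [-0.9592 -0.0005  0.2828]
 [ 0.0005 -1.      0.0002]] [-0.5158  0.5145  1.6271 -0.0003  0.9995  0.7685]
```

View pics/w1.png

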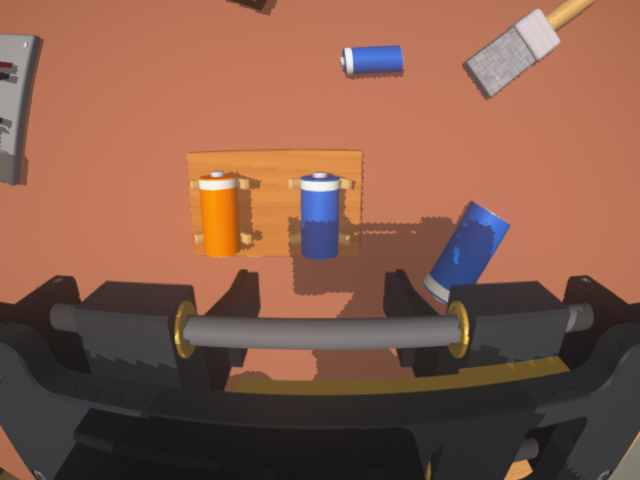

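```bash
python3 - <<'E'
from h import *
from rig import robot
import pickle
pose=pickle.load(open("w1.pkl","rb"));P=robot.camera_params("wrist");w=cv2.imread("pics/w1.png");H=hsv(w)
cv2.imwrite("pics/w1c.png",cv2.resize(w[160:270,180:370],None,fx=4,fy=4,interpolation=cv2.INTER_CUBIC))
blue=(abs(H[...,0].astype(int)-112)<14)&(H[...,1]>120)&(H[...,2]>40)
c=big(blue,(290,165,350,265));print(cv2.boundingRect(c))
m=np.zeros(blue.shape,np.uint8);cv2.drawContours(m,[c],-1,1,-1)
cl=[]
for r in (195,205,215,225,235,245,252):
    xs=np.where(m[r])[0];cl.append(((xs[0]+xs[-1])/2,r));print(r,xs[0],xs[-1],onz(P,"wrist",cl[-1],.036,pose))
a=[onz(P,"wrist",q,.036,pose) for q in cl];d=np.polyfit([p[0] for p in a],[p[1] for p in a],1);print("yaw",np.arctan(d[0]))
print("tip",onz(P,"wrist",(320,172.5),.036,pose),"back",onz(P,"wrist",(320,258.5),.05,pose))
E
```

```text
(302, 191, 35, 68)
195 303 335 [ 0.5567 -0.1708  0.036 ]
205 302 336 [ 0.5487 -0.1732  0.036 ]
215 302 336 [ 0.5405 -0.1756  0.036 ]
225 302 327 [ 0.5312 -0.1744  0.036 ]
235 312 330 [ 0.5243 -0.182   0.036 ]
245 311 333 [ 0.516  -0.1854  0.036 ]
252 310 334 [ 0.51   -0.1871  0.036 ]
yaw 0.3418244825631802
tip [ 0.5748 -0.1664  0.036 ] back [ 0.509  -0.1857  0.05  ]
```

View pics/w1c.png

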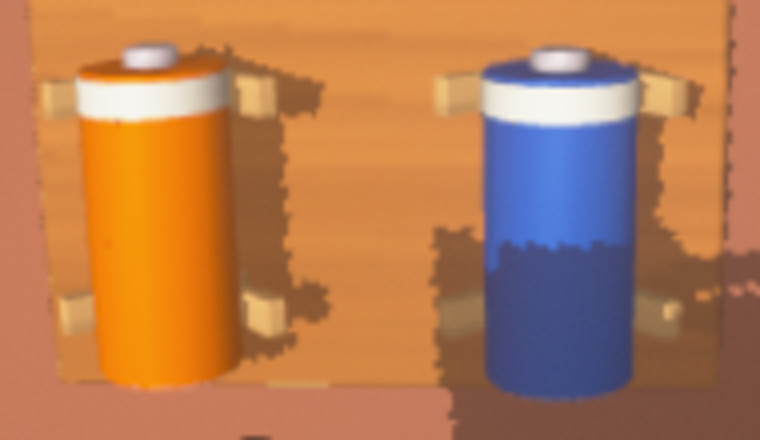

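The crop shows the blue cell's button tip at wrist pixel (320,172), its sides at columns 301 and 339, and its flat end at row 259. The measured length is 69 mm against 70 given, yaw is 0.285, and the centre is about (0.5413,-0.1762). Now I descend with a small correction.

Request:
carry_out --pt "0.7 -0.15 4 0.2 0 0 0" --pt "0.7 -0.15 8 0.2 0 0 0" --pt "0.7 -0.15 11 0.2 0 0 0" --pt "0.7 -0.15 13 0.2 0 0 0" --pt "0.7 -0.15 14.5 0.2 0 0 0" --pt "0.7 -0.15 15.5 0.2 0 0 0" --pt "0.7 -0.15 15.5 0.2 0 0 0" --pt "0.7 -0.15 15.5 0.2 0 0 0"

```text
time: 2.6
position: [0.542, -0.1757, 0.0431]
tool_rot: [-0.567, 0.423, -0.423, 0.567]
ft_force: [-0.1, -0.9, 1.0]
grip_width: 0.061
```

```bash
python3 - <<'E'
from h import *
from rig import robot
o=robot.get_obs();M=R.from_quat(o["tool_rot"]).as_matrix();print(o["position"],M.T@(np.array([.5413,-.1762,.042])-o["position"]))
cv2.imwrite("pics/w2.png",robot.camera("wrist")[:,:,::-1])
E
```

```text
[ 0.542  -0.1757  0.0431] [ 0.0002  0.0011 -0.0008]
```

View pics/w2.png

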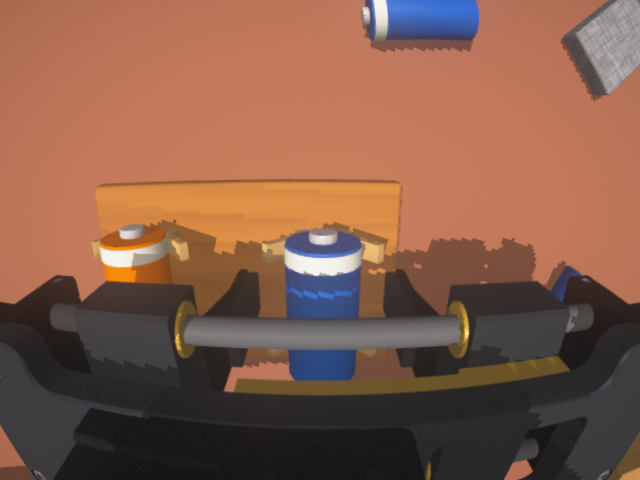

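The cell stands centred between the fingers (cell at column 323, jaw middle at 321). I close, lift, and turn to yaw 0.

Request:
carry_out --pt "0.2 0 0 0 0 0 0" --pt "0.2 0 0 0 0 0 0" --pt "0.2 0 0 0 0 0 0" --pt "0.2 0 0 0 0 0 0" --pt "0.2 0 0 0 0 0 0" --pt "0.2 0 0 0 0 0 0" --pt "0.2 0 -2 0 0 0 0" --pt "0.2 0 -5 0 0 0 0" --pt "0.2 0 -9 0 0 0 0" --pt "0.2 0 -12 0 0 0 0" --pt "0.2 0 -12 0 0 0 0" --force 40

```text
time: 3.75
position: [0.544, -0.1757, 0.1664]
tool_rot: [-0.566, 0.42, -0.426, 0.567]
ft_force: [0.9, -0.7, -1.4]
grip_width: 0.0312
```

Request:
carry_out --pt "0.2 -39.6 -3 2.9 0 0.286 0" --pt "0.2 -39.6 -3 2.9 0 0.286 0" --pt "0.2 -39.6 -3 2.9 0 0.286 0" --pt "0.2 -39.6 -3 2.9 0 0.286 0" --pt "0.2 -39.6 -3 2.9 0 0.286 0" --pt "0.2 -39.6 -3 2.9 0 0.286 0" --pt "0.2 -39.6 -3 2.9 0 0.286 0" --pt "0.2 -39.6 -3 2.9 0 0.286 0" --pt "0.2 -39.6 -3 2.9 0 0.286 0" --pt "0.2 -39.6 -3 2.9 0 0.286 0" --pt "0.2 -39.6 -3 2.9 0 0.286 0" --pt "0.2 -39.6 -3 2.9 0 0.286 0" --pt "0.2 -39.6 -3 2.9 0 0.286 0"

```text
time: 5.05
position: [0.4572, 0.2114, 0.1922]
tool_rot: [0.5, -0.5, 0.5, -0.5]
ft_force: [-0.0, -0.2, -1.7]
grip_width: 0.0311
```

```bash
python3 - <<'E'
from h import *
from rig import robot
import pickle
o=robot.get_obs();pickle.dump((o["position"],o["tool_rot"]),open("w3.pkl","wb"))
w=robot.camera("wrist")[:,:,::-1];cv2.imwrite("pics/w3.png",w)
print(o["time"],o["position"],R.from_quat(o["tool_rot"]).as_matrix(),o["q"],o["grip_width"])
E
```

```text
5.05 [0.4572 0.2114 0.1922] [[ 0.0001 -0.0007  1.    ]
 [-1.     -0.0002  0.0001]
 [ 0.0002 -1.     -0.0007]] [ 0.211   0.4468  1.7902 -0.0001  0.9053  1.7817] 0.03105406040937721
```

View pics/w3.png

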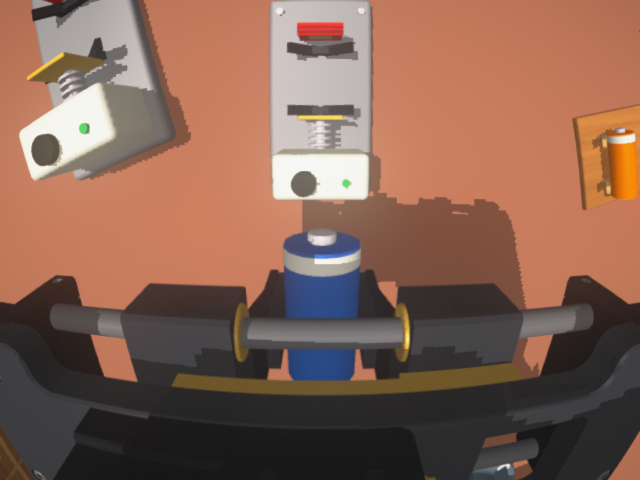

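```bash
python3 - <<'E'
from h import *
w=cv2.imread("pics/w3.png")
cv2.imwrite("pics/w3c.png",cv2.resize(w[0:145,255:390],None,fx=4,fy=4,interpolation=cv2.INTER_CUBIC))
E
```

```text
(no output)
```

View pics/w3c.png

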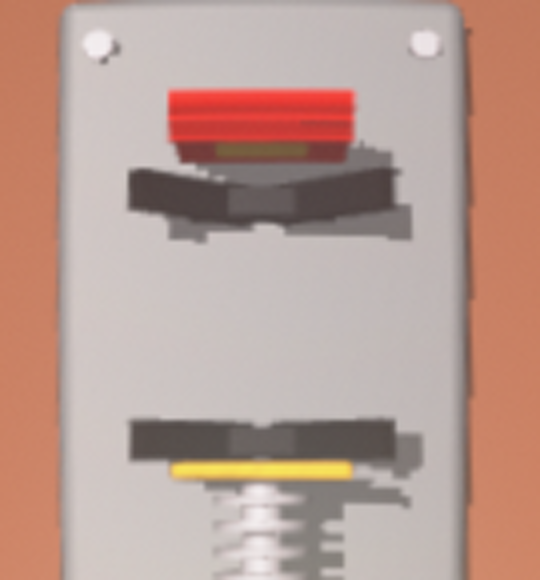

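```bash
python3 - <<'E'
from h import *
from rig import robot
import pickle
pose=pickle.load(open("w3.pkl","rb"));P=robot.camera_params("wrist");T=robot.camera_params("top")
f=lambda x,y,z:onz(P,"wrist",(x/4+255-.375,y/4-.375),z,pose)
for n,x,y,z in [("fV far L",130,168,.04),("fV far R",394,168,.04),("fV near L",130,210,.04),("fV near R",394,208,.04),("rV far L",130,420,.04),("rV far R",394,420,.04),("rV near L",130,460,.04),("brassL",171,461,.067),("brassR",352,461,.067),("brassBackL",171,478,.067),("redtopL",169,91,.056),("redtopR",354,91,.056),("noseL",169,140,.049),("noseR",354,140,.049),("base L",62,300,.016),("base R",467,300,.016),("baseTL",70,5,.016),("baseTR",462,5,.016)]:
    print(n,f(x,y,z))
print("brass top cam",onz(T,"top",(260,259.8),.067))
# held button tip
print("tip", onz(P,"wrist",(322.5,235),.186,pose))
E
```

```text
fV far L [0.5985 0.2376 0.04  ]
fV far R [0.5984 0.1874 0.04  ]
fV near L [0.59   0.2376 0.04  ]
fV near R [0.5903 0.1874 0.04  ]
rV far L [0.5485 0.2378 0.04  ]
rV far R [0.5484 0.1874 0.04  ]
rV near L [0.5408 0.2378 0.04  ]
brassL [0.54   0.2283 0.067 ]
brassR [0.5399 0.1969 0.067 ]
brassBackL [0.537  0.2283 0.067 ]
redtopL [0.6097 0.2292 0.056 ]
redtopR [0.6097 0.1959 0.056 ]
noseL [0.6018 0.2296 0.049 ]
noseR [0.6018 0.1955 0.049 ]
base L [0.5755 0.2539 0.016 ]
base R [0.5754 0.1702 0.016 ]
baseTL [0.6413 0.2526 0.016 ]
baseTR [0.6412 0.1708 0.016 ]
brass top cam [0.5417 0.2114 0.067 ]
tip [0.4905 0.2113 0.186 ]
```

Holder origin estimates from the Vs, brass and nose agree: x = 0.5693–0.570, y = 0.2125, yaw ≈ 0. The nose width reads 34 mm, as given. The held cell's centre is about 1.3 mm behind the TCP. Next I go above the bay, forward of the spring.

Request:
carry_out --pt "0.2 -0.1 0 4 0 0 0" --pt "0.2 -0.1 0 8 0 0 0" --pt "0.2 -0.1 1 11 0 0 0" --pt "0.2 -0.1 4 12.4 0 0 0" --pt "0.2 -0.1 7 12.4 0 0 0" --pt "0.2 -0.1 9 12.4 0 0 0" --pt "0.2 -0.1 9 12.4 0 0 0" --pt "0.2 -0.1 9 12.4 0 0 0" --pt "0.2 -0.1 9 12.4 0 0 0"

```text
time: 6.0
position: [0.582, 0.214, 0.104]
tool_rot: [-0.5, 0.499, -0.5, 0.501]
ft_force: [0.3, 0.6, -1.4]
grip_width: 0.031
```

```bash
python3 - <<'E'
from h import *
from rig import robot
o=robot.get_obs();print(o["time"],o["position"],R.from_quat(o["tool_rot"]).as_matrix(),o["ft_force"])
w=robot.camera("wrist")[:,:,::-1];s=robot.camera("scene")[:,:,::-1]
cv2.imwrite("pics/w4.png",np.hstack([cv2.resize(w[180:420,220:420],(400,480)),cv2.resize(s[180:300,360:460],(400,480),interpolation=cv2.INTER_CUBIC)]))
E
```

```text
6.0 [0.582 0.214 0.104] [[ 0.0023  0.0028  1.    ]
 [-1.      0.0005  0.0023]
 [-0.0005 -1.      0.0028]] [ 0.2594  0.6321 -1.3748]
```

View pics/w4.png

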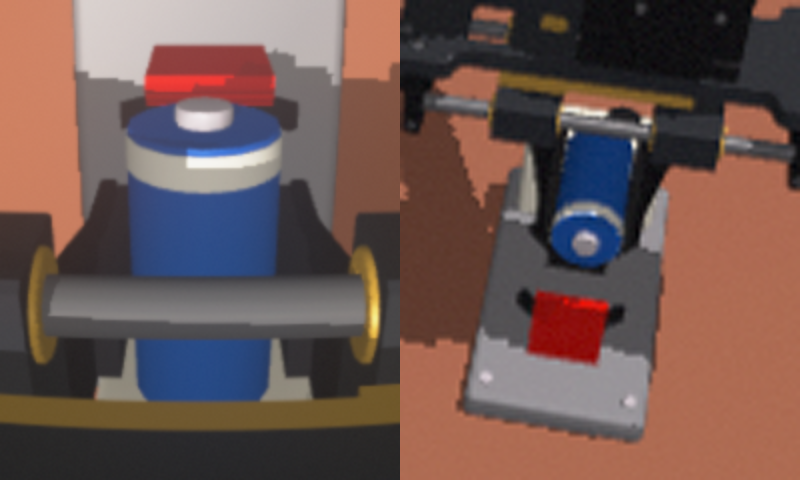

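The cell sits centred over the bay with its button towards the red catch. I lower it to axis height ~75 mm and push back into the spring.

Request:
carry_out --pt "0.2 0.1 1.2 0 0 0 0" --pt "0.2 0.1 2.2 0 0 0 0" --pt "0.2 0.1 2.2 0 0 0 0" --pt "0.2 0.1 2.2 -0.4 0 0 0" --pt "0.2 0.1 2.2 -0.8 0 0 0" --pt "0.2 0.1 2.2 -1.2 0 0 0" --pt "0.2 0.1 2.2 -1.5 0 0 0" --pt "0.2 0.1 2.2 -1.8 0 0 0" --pt "0.2 0.1 2.2 -1.8 0 0 0" --pt "0.2 0.1 2.2 -1.8 0 0 0"

```text
time: 7.1
position: [0.5652, 0.2132, 0.0813]
tool_rot: [-0.499, 0.498, -0.501, 0.502]
ft_force: [5.5, -0.1, -5.6]
grip_width: 0.0309
```

```bash
python3 - <<'E'
from h import *
from rig import robot
import pickle
o=robot.get_obs();print(o["time"],o["position"],o["ft_force"],o["moment"]);pickle.dump((o["position"],o["tool_rot"]),open("w5.pkl","wb"))
print(R.from_quat(o["tool_rot"]).as_matrix())
w=robot.camera("wrist")[:,:,::-1];s=robot.camera("scene")[:,:,::-1]
cv2.imwrite("pics/w5f.png",w)
cv2.imwrite("pics/w5.png",np.hstack([cv2.resize(w[180:420,220:420],(400,480)),cv2.resize(s[180:300,360:460],(400,480),interpolation=cv2.INTER_CUBIC)]))
E
```

```text
7.1 [0.5652 0.2132 0.0813] [ 5.5402 -0.1492 -5.5508] [-0.1469 -1.1027  0.0022]
[[ 0.003   0.0061  1.    ]
 [-1.      0.0006  0.003 ]
 [-0.0006 -1.      0.0061]]
```

View pics/w5.png

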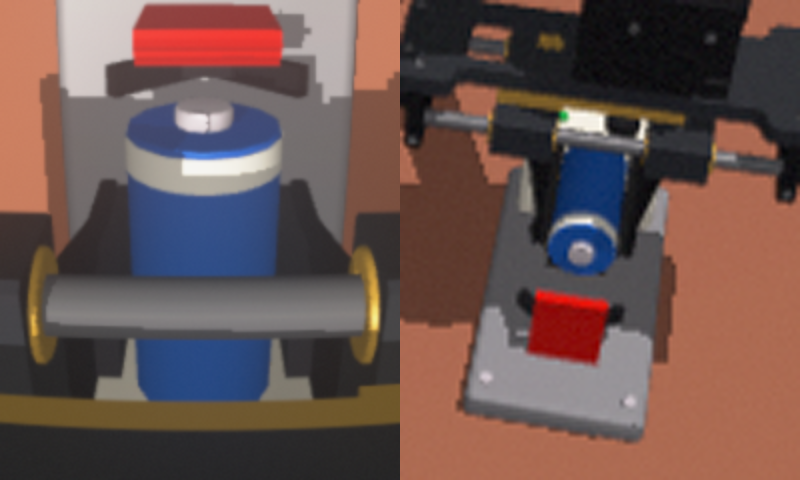

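The button has not moved in the picture (203,113 in both crops), so the cell has not slipped. The spring force is 5.5 N, about 8–11 mm compressed. I add 2 mm back for margin and lower most of the way.

Request:
carry_out --pt "0.2 0.05 0 -0.2 0 0 0" --pt "0.2 0.05 0.4 -0.2 0 0 0" --pt "0.2 0.05 0.8 -0.2 0 0 0" --pt "0.2 0.05 1.2 -0.2 0 0 0" --pt "0.2 0.05 1.6 -0.2 0 0 0" --pt "0.2 0.05 1.6 -0.2 0 0 0"

```text
time: 7.8
position: [0.5644, 0.2131, 0.0663]
tool_rot: [-0.498, 0.498, -0.501, 0.503]
ft_force: [5.4, 0.0, 1.4]
grip_width: 0.0314
```

```bash
python3 - <<'E'
from h import *
from rig import robot
import pickle
o=robot.get_obs();print(o["time"],o["position"],o["ft_force"],o["moment"])
w=robot.camera("wrist")[:,:,::-1];s=robot.camera("scene")[:,:,::-1]
cv2.imwrite("pics/w6.png",np.hstack([cv2.resize(w[180:420,220:420],(400,480)),cv2.resize(s[180:300,360:460],(400,480),interpolation=cv2.INTER_CUBIC)]))
pose=(o["position"],o["tool_rot"]);P=robot.camera_params("wrist")
E
```

```text
7.8 [0.5644 0.2131 0.0663] [5.4296 0.029  1.407 ] [ 0.0513 -0.9544  0.0726]
```

View pics/w6.png

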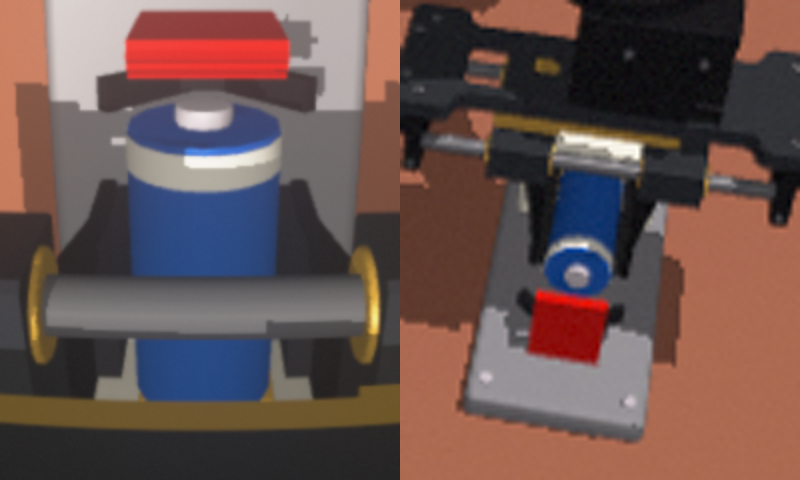

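There is a visible gap between button and nose, and no jam (vertical force 1.4 N). I continue down to the seat.

Request:
carry_out --pt "0.2 0.05 0.4 -0.1 0 0 0" --pt "0.2 0.05 0.8 -0.1 0 0 0" --pt "0.2 0.05 1.2 -0.1 0 0 0" --pt "0.2 0.05 1.6 -0.1 0 0 0" --pt "0.2 0.05 1.8 -0.1 0 0 0" --pt "0.2 0.05 1.8 -0.1 0 0 0" --pt "0.2 0.05 1.8 -0.1 0 0 0"

```text
time: 8.6
position: [0.5638, 0.2127, 0.0485]
tool_rot: [-0.498, 0.497, -0.501, 0.503]
ft_force: [6.2, 0.2, 0.7]
grip_width: 0.031
```

```bash
python3 - <<'E'
from h import *
from rig import robot
o=robot.get_obs();print(o["time"],o["position"],o["ft_force"],o["moment"])
w=robot.camera("wrist")[:,:,::-1];s=robot.camera("scene")[:,:,::-1]
cv2.imwrite("pics/w7.png",np.hstack([cv2.resize(w[180:420,220:420],(400,480)),cv2.resize(s[180:300,360:460],(400,480),interpolation=cv2.INTER_CUBIC)]))
E
```

```text
8.6 [0.5638 0.2127 0.0485] [6.1631 0.2421 0.6791] [ 0.1069 -0.9798  0.0812]
```

View pics/w7.png

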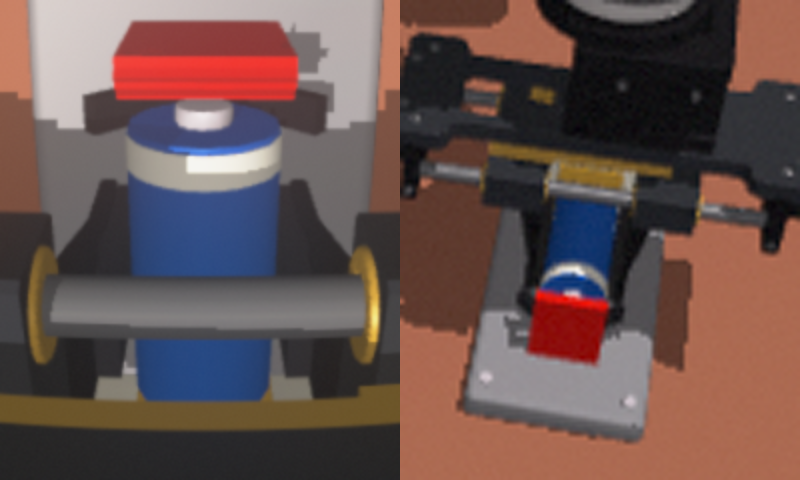

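The button is alongside the nose. I seat it (2 mm more), slide it forward 6 mm under the nose while still gripped, then open.

Request:
carry_out --pt "0.2 0 0.15 0 0 0 0" --pt "0.2 0 0.2 0 0 0 0" --pt "0.2 0 0.2 0 0 0 0" --pt "0.2 0 0.2 0.3 0 0 0" --pt "0.2 0 0.2 0.6 0 0 0" --pt "0.2 0 0.2 0.6 0 0 0" --pt "0.2 0 0.2 0.6 0 0 0"

```text
time: 9.4
position: [0.5659, 0.2124, 0.0468]
tool_rot: [-0.5, 0.499, -0.499, 0.501]
ft_force: [-0.5, -0.4, 9.4]
grip_width: 0.031
```

```bash
python3 - <<'E'
from h import *
from rig import robot
o=robot.get_obs();print(o["time"],o["position"],o["ft_force"],o["moment"])
w=robot.camera("wrist")[:,:,::-1];s=robot.camera("scene")[:,:,::-1]
cv2.imwrite("pics/w8.png",np.hstack([cv2.resize(w[180:420,220:420],(400,480)),cv2.resize(s[180:300,360:460],(400,480),interpolation=cv2.INTER_CUBIC)]))
E
```

```text
9.4 [0.5659 0.2124 0.0468] [-0.4865 -0.4135  9.4054] [-0.013   0.0088 -0.006 ]
```

View pics/w8.png

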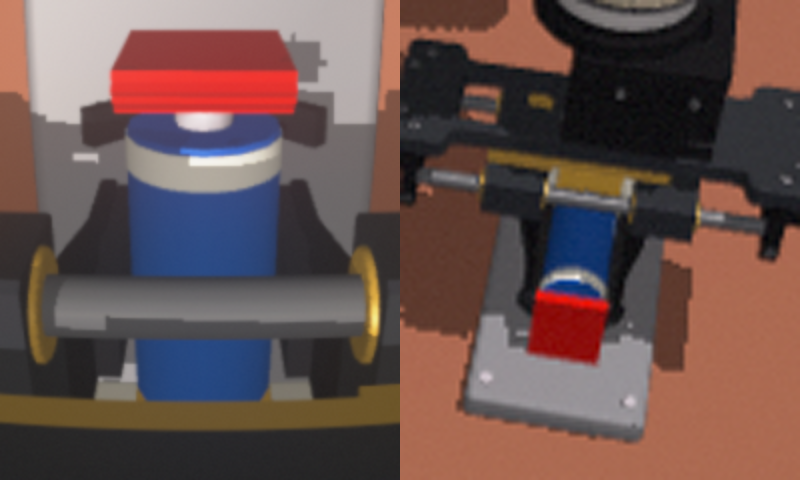

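The button is starting under the nose, but the Vs carry 9 N and hold it back by friction. I relieve it a little and slide further.

Request:
carry_out --pt "0.2 0 -0.1 0 0 0 0" --pt "0.2 0 -0.1 0.2 0 0 0" --pt "0.2 0 -0.1 0.4 0 0 0" --pt "0.2 0 -0.1 0.4 0 0 0"

```text
time: 9.9
position: [0.568, 0.2125, 0.0468]
tool_rot: [0.502, -0.5, 0.498, -0.5]
ft_force: [-2.1, 0.6, 10.8]
grip_width: 0.0313
```

Request:
carry_out --pt "0.45 0 -0.1 0 0 0 0" --pt "0.5 0 -0.1 0 0 0 0" --pt "0.6 0 -0.1 0 0 0 0" --pt "0.6 0 -0.1 0 0 0 0" --pt "0.6 0 -0.1 0 0 0 0"

```text
time: 10.4
position: [0.5693, 0.212, 0.0461]
tool_rot: [0.501, -0.5, 0.499, -0.5]
ft_force: [-0.4, 0.4, -0.4]
grip_width: 0.0512
```

```bash
python3 - <<'E'
from h import *
from rig import robot
o=robot.get_obs();print(o["time"],o["position"],o["ft_force"],o["grip_width"])
w=robot.camera("wrist")[:,:,::-1];s=robot.camera("scene")[:,:,::-1]
cv2.imwrite("pics/w9.png",np.hstack([cv2.resize(w[180:420,220:420],(400,480)),cv2.resize(s[180:300,360:460],(400,480),interpolation=cv2.INTER_CUBIC)]))
E
```

```text
10.4 [0.5693 0.212  0.0461] [-0.3913  0.4291 -0.4284] 0.05121799471802673
```

View pics/w9.png

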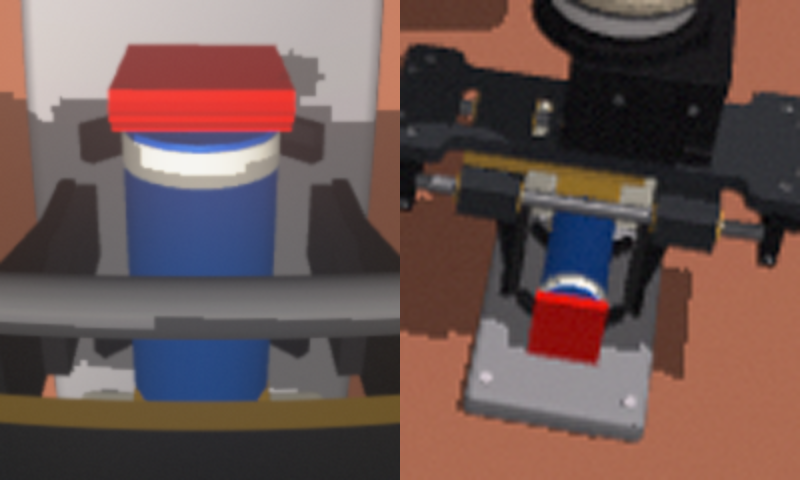

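The cell has slid under the nose, the button is fully hidden, and the fingers are clear. I go straight up, then back, to check.

Request:
carry_out --pt "0.6 0 -1 0 0 0 0" --pt "0.6 0 -3 0 0 0 0" --pt "0.6 0 -6 0 0 0 0" --pt "0.6 0 -10 0 0 0 0" --pt "0.6 0 -14 0 0 0 0" --pt "0.6 0 -14 -5 0 0 0" --pt "0.6 0 -14 -10 0 0 0" --pt "0.6 0 -14 -11 0 0 0" --pt "0.6 0 -14 -11 0 0 0" --pt "0.6 0 -14 -11 0 0 0"

```text
time: 11.5
position: [0.4619, 0.2122, 0.1875]
tool_rot: [-0.5, 0.498, -0.5, 0.502]
ft_force: [0.6, -0.2, 0.4]
grip_width: 0.0522
```

```bash
python3 - <<'E'
from h import *
from rig import robot
import pickle
o=robot.get_obs();pose=(o["position"],o["tool_rot"]);print(o["time"],o["position"],o["ft_force"],o["grip_width"]);pickle.dump(pose,open("w10.pkl","wb"))
w=robot.camera("wrist")[:,:,::-1];s=robot.camera("scene")[:,:,::-1];t=robot.camera("top")[:,:,::-1]
cv2.imwrite("pics/w10f.png",w)
a=cv2.resize(w[0:150,255:390],None,fx=4,fy=4,interpolation=cv2.INTER_CUBIC)[:600,:400+140]
b=cv2.resize(s[180:300,370:435],(260,480),interpolation=cv2.INTER_CUBIC);b=np.vstack([b,np.zeros((120,260,3),np.uint8)])
cv2.imwrite("pics/w10.png",np.hstack([a,b]))
H=hsv(t);org=(abs(H[...,0].astype(int)-14)<6)&(H[...,1]>215)&(H[...,2]>150)
r=cv2.minAreaRect(big(org,(380,240,425,300)));print("orange",r)
E
```

```text
11.5 [0.4619 0.2122 0.1875] [ 0.6321 -0.1895  0.3818] 0.0522182181356824
orange ((403.5000305175781, 272.0), (26.246902465820312, 13.597792625427246), 71.56504821777344)
```

View pics/w10.png

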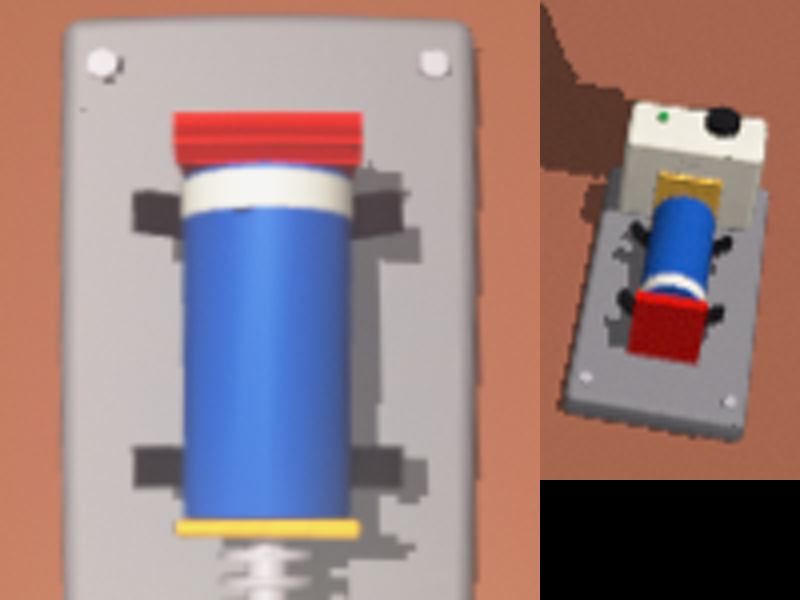

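```bash
python3 - <<'E'
from h import *
from rig import robot
import pickle
pose=pickle.load(open("w10.pkl","rb"));P=robot.camera_params("wrist")
f=lambda x,y,z:onz(P,"wrist",(x/4+255-.375,y/4-.375),z,pose)
b=f(267,520,.067);V=[f(134,192,.04),f(134,232,.04),f(134,447,.04),f(134,487,.04),f(402,447,.04)]
o=np.mean([v[0] for v in V[:4]]);print("origin x",o,"y",(V[2][1]+V[4][1])/2,"centre x rel",b[0]+.035-o,"y rear",f(267,500,.04)[1],"y front",f(266.5,215,.04)[1])
E
```

```text
origin x 0.5693606569494932 y 0.21256590960411786 centre x rel 0.00047223603699630967 y rear 0.21273704250738876 y front 0.2129222451764848
```

The cell is seated: x +0.5 mm, y within 0.4 mm, axis aligned. The orange cell has not moved, at (403.5,272) against (403.7,272). Handing in.

```bash
python3 -c "
from rig import robot
print(robot.hand_in(), robot.get_obs()['time'])"
```

```text
the job is handed in; nothing more can be done
the job is handed in; nothing more can be done
```

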